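# Roll the pigment bottle to its marked place

### The arm

A 6-joint arm with a two-finger parallel gripper is mounted at the origin on the work surface. World frame = base frame: x ahead of the robot, y to its left, z up, the work surface at z = 0. Lengths are in m, angles in rad, forces in N, time in s.
With the tool pointing down it reaches from about 0.25 to 0.725 m from the base axis. Payload 4 kg.
Tool frame: the origin (TCP) lies midway between the tips of the shut fingers; the grasp point (between the pads) lies 19 mm behind it; z points along the fingers, y is the line along which they close (so a half turn about z gives the same grasp; the last joint's range is limited). The gripper opens to 85 mm and grips with 20 to 120 N. Pads are 22 mm wide; open, the fingers measure 114 mm over their backs; the gripper's body (76 mm by 85 mm) begins 54 mm behind the grasp point. The pads swing forward as they close: fully open they stand 13 mm farther back than shut.
Start: joints at [-1.107, 0.241, 0.005, 1.335, 0, 1.571], TCP at [0.224, -0.447, 0.193] pointing down, gripper open.
Joint ranges: [-2.72, 2.72], [-1.05, 1.87], [-1.09, 1.28], [-1.99, 2.15], [-1.42, 1.44], [-3.14, 3.14]. Speed limits (rad/s): [2.79, 2.79, 3.14, 3.14, 3.14, 3.14].

### API

Orientations are given as a unit quaternion [x, y, z, w].
In Python, from workcell import monitor, vision, job gives the robot as it stands.
- The arm moves only by the tool move_arm, never from a script. Its argument "moves" is a list that holds one entry, the list of rows, each a list of 5 numbers: the shift along the world's x, y, z in m, then the turn about the world's z in degrees, then the opening in per cent of the stroke, from 0 (shut) to 100 (fully open). In form: [[[x, y, z, turn, gripper], ...]]. A call has 1 to 5 rows; each row is the pose to reach, as a shift and turn from the pose commanded when the call began; what a row does not reach only later rows make up. A row lasts 1/8 s, in which the tool goes at most 62.5 mm and 10.7 degrees, less where a joint would pass 70% of its speed; a pose out of reach is approached as far as the arm can. A call with a gripper value outside its range is refused whole. The fingers move at their own pace and stop on an object; the grip force is fixed at half the most. Time passes only in rows, so rows that repeat a pose let the fingers close. It gives the time, the measured TCP pose, the force, the opening and the grip force at its end, in the units of the state.
- monitor.get_obs(): the state, without advancing time (a new reading comes with each control period).
- vision.camera(name): name is "side" or "top"; returns a dict with "color" (384x512x3 uint8, red, green, blue), "camera_matrix" (3x3 intrinsics, pixels), "eye" and "attitude" of the camera in the world. Camera axes: x right, y up, looking along -z (the intrinsics and any distortion apply to the point x, -y, -z); pixel columns grow to the right and rows downward; lengths in m; the calibration is good to about 2 mm. A picture is of the moment at which its call begins. There is no depth.
- job.job_done(): hands the job in; it is judged then, once.
The state is a dict: "clock": time; "joint_pos": joint angles; "joint_vel": joint speeds; "tau": joint torques, N m; "eef_pos": TCP position; "tool_rot": TCP orientation; "ft_force": force on the tool from outside, world axes, zero at the start; "ft_torque": the same for the moment, N m; "grip_width": finger opening in m; "grasp_force": force on a finger pad.
Only numpy, scipy, OpenCV 4.12 (cv2) and the standard library are available. Lean on these libraries where they do the work, as an engineer would, in place of code of your own. Each camera call takes 0.05 s, during which the arm holds its last target. There are 200 camera calls.

### The job

The pigment bottle lying on the bench mat has to be rolled to mix it and lie ready in its marked place. Put a fingertip on top of the bottle and roll it slowly along the mat, in as many strokes as you need, until it lies wholly inside the white outline, parallel to the outline's long side, then leave it at rest there and move clear. It must roll, not slide; do not pick it up, pinch it or shove it from the side, and leave everything else where it stands.

Things in the scene. Friction and masses are not known exactly. Their poses are not given: they have to be found in the camera images.
- bottle: the pigment bottle to roll, lying on its side: white plastic barrel 50 mm in diameter, 80 mm long, with a black cap (22 mm in diameter, 18 mm long) at one end; 0.14 to 0.28 kg; free to roll, stops by itself soon after it is let go. Origin on the roll axis half-way along its 98 mm, 25 mm above the mat. x: roll axis, towards the cap. y, z turn as it rolls; z starts up, through its brown label
- bottle_barrel (a point): the middle of the bottle's barrel, on the roll axis, 9 mm from the origin away from the cap; the barrel reaches 40 mm either side of it along the axis. Its top starts 53 mm above the table (25 mm above this point). Rolling without slip, a fingertip on top travels twice as far as the bottle, which so drops behind it: use several strokes. Axes as the bottle's
- bay: the marked place: white rectangular outline painted flat on the mat, inside 140 mm (its x) by 80 mm (its y). Origin at its centre on the mat's top, 3 mm above the table; the bottle must lie parallel to x and rolls along y, 100 to 140 mm, to the left or the right. The bottle starts within 0.06 rad of parallel to x and within 16 mm of the outline's centre along x
- mat: black ribbed rubber mat, 280 (x) by 440 (y) by 3 mm thick, fixed to the table; origin at the centre of its underside, on the table. The ribs are only drawn: its top is flat and level. Its axes are parallel to those of the outline.
- grip: bystander: steel machine grip tube standing on the mat, 25 mm in diameter, 55 mm tall; origin at the centre of its foot
- dropper: bystander: small pigment bottle standing on the mat, 28 mm in diameter, 70 mm tall; origin at the centre of its foot
- balm: bystander: low balm jar standing on the mat, 40 mm in diameter, 35 mm tall; origin at the centre of its foot
- inkcup: bystander: tiny open ink cup on the mat, 22 mm in diameter, 14 mm tall; origin at the centre of its foot
- tape: bystander: roll of paper tape lying flat on the table at the left, 90 mm in diameter, 22 mm tall; origin at the centre of its foot
Mind the look-alikes: they are no part of the job. What is shaped like the bottle but red is not meant.

How it is judged:
On the way:
1. the bottle has rolled half a turn (label down) while travelling about half its girth (55 to 105 mm) (angle between bottle's own z axis and vertical above 2.6 rad and distance of bottle from where it was at the start of the episode between 0.055 and 0.105 m).
At the end, for the whole second after the job is handed in: the bottle lies on the mat inside the outline: its centre within 15 mm of the outline's centre in the rolling direction and 21 mm along its length, its axis within 0.14 rad of the long side, at rest (under 10 mm/s); nothing else displaced by 15 mm (y of bottle in the frame of bay between -0.015 and 0.015 m and x of bottle in the frame of bay between -0.021 and 0.021 m and angle between the x axis of bottle and the x axis of bay, either way round below 0.14 rad and height (world z) of bottle between 0.024 and 0.032 m and linear speed of bottle below 0.01 m/s and angular speed of bottle below 0.4 rad/s and distance of each of grip, dropper, balm, inkcup, tape from where it was at the start of the episode below 0.015 m); the robot touches nothing.
It fails at once if the bottle is lifted (over 10 mm off the mat) (height (world z) of bottle above 0.038 m).
It fails at once if the bottle is flicked or shoved away: faster than 0.3 m/s (linear speed of bottle above 0.3 m/s).
It fails at once if the bottle slides instead of rolling (60 mm travelled with less than a fifth of a turn, or turning over on the spot) ((distance of bottle from where it was at the start of the episode between 0.06 and 0.1 m and angle between bottle's own z axis and vertical below 1.25 rad) or (distance of bottle from where it was at the start of the episode below 0.035 m and angle between bottle's own z axis and vertical above 2.2 rad)).
It fails at once if the fingers reach down beside the bottle and push or pinch it (the grasp point, 19 mm above the fingertips, lower than 45 mm while they press on it) (contact force between the fingers and bottle above 1 N and height (world z) of the grasp point below 0.045 m).
It fails at once if a bystander is moved by 15 mm or knocked over (distance of any of grip, dropper, balm, inkcup, tape from where it was at the start of the episode above 0.015 m or angle between any of grip, dropper, balm, inkcup, tape's own z axis and vertical above 0.5 rad).
It also fails if it takes over 58 s, if anything falls off the work surface, if the arm or the gripper's body presses on something with over 40 N, if the wrist force passes 120 N, or if a joint passes its speed limit or range.

## Working session

There is one attempt and no reset: what is moved stays moved. The work goes in short steps, Python scripts to look and compute and a tool call to move; the robot and the scene stay as the last step left them, time stands still between calls to the robot, and variables do not carry over. Pictures are saved under pics/ and viewed, at most 10 in all, crops included, and the job is handed in when it is done.

Besides the shell and the picture viewer there is one more tool, called by a JSON object that holds its "fn" and its "kwargs". move_arm: Moves the arm, as the interface text tells. Its arguments: {"type":"object","properties":{"moves":{"type":"array","items":{"type":"array","items":{"type":"array","items":{"type":"number"}}}}},"required":["moves"]}

```bash
mkdir -p pics; cat > h.py <<'E'
import numpy as np, cv2
from scipy.spatial.transform import Rotation as R
from workcell import monitor, vision, job
def rot(a):
    a=np.array(a,float)
    return a if a.shape==(3,3) else R.from_quat(a).as_matrix()
def snap(n,f=None):
    c=vision.camera(n)
    if f: cv2.imwrite('pics/'+f,c['color'][:,:,::-1])
    return c
def ray(c,px,z):
    K=np.array(c['camera_matrix']);d=np.linalg.inv(K)@[px[0],px[1],1]
    d=rot(c['attitude'])@[d[0],-d[1],-d[2]];e=np.array(c['eye'])
    return e+d*(z-e[2])/d[2]
def proj(c,p):
    q=rot(c['attitude']).T@(np.array(p)-c['eye']);q=np.array(c['camera_matrix'])@[q[0],-q[1],-q[2]]
    return q[:2]/q[2]
E
python3 - <<'E'
from h import *
for n in('top','side'):
    c=snap(n,n+'0.png');print({k:v for k,v in c.items() if k!='color'})
print(monitor.get_obs())
E
```

```text
{'camera_matrix': array([[450.93476667,   0.        , 254.11616277],
       [  0.        , 450.93476667, 189.74542335],
       [  0.        ,   0.        ,   1.        ]]), 'eye': array([0.4422178 , 0.06097528, 1.20106006]), 'attitude': array([-0.03872403,  0.02290667,  0.71619284, -0.69645068])}
{'camera_matrix': array([[386.26775911,   0.        , 252.55560733],
       [  0.        , 386.26775911, 193.65736421],
       [  0.        ,   0.        ,   1.        ]]), 'eye': array([0.26662041, 0.78278769, 0.48968024]), 'attitude': array([-0.10017527,  0.48648915,  0.85512132, -0.14852864])}
{'clock': 0.1, 'joint_pos': array([-1.10694976e+00,  2.41350838e-01,  3.86049684e-03,  1.33518054e+00,
       -1.64672042e-05,  1.57079750e+00]), 'joint_vel': array([ 0.00064843, -0.00135095,  0.00247512,  0.00065167, -0.00054973,
        0.00075657]), 'tau': array([ 1.40860270e-04, -3.73138618e+01,  2.53009611e+01,  1.08612273e-02,
        4.97068686e-05, -5.98089599e-06]), 'eef_pos': array([ 0.22340914, -0.44660871,  0.19199603]), 'tool_rot': array([ 9.73225835e-01,  2.29849073e-01, -2.23446764e-04, -9.10290715e-04]), 'ft_force': array([-0.3150871 , -0.04062667,  0.13027226]), 'ft_torque': array([ 0.00950849, -0.05388815,  0.00043685]), 'grasp_force': 0.0, 'grip_width': 0.085178107105645}
```

View pics/top0.png

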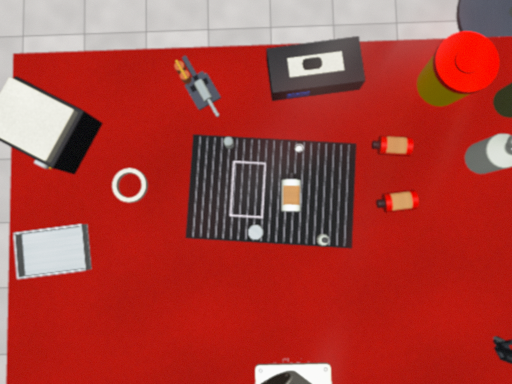

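View pics/side0.png

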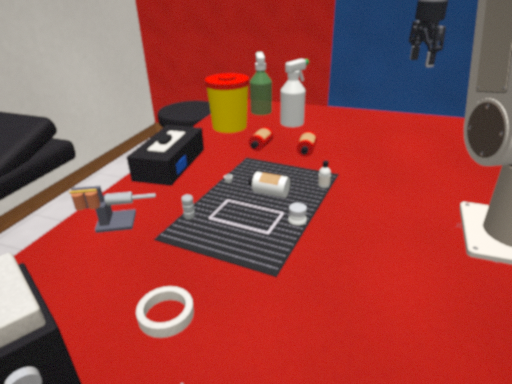

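The white bottle with the brown label is at top (290,195), and the look-alikes are the red bottles at (393,145) and (398,201). I choose the white one. The outline is at (248,189). The bystanders are the grip tube (228,142), ink cup (299,148), balm jar (255,232), dropper (323,240) and tape (129,185).

```bash
python3 - <<'E'
from h import *
c=snap('top');im=c['color']
cv2.imwrite('pics/crop.png',cv2.resize(im[125:255,180:360,::-1],None,fx=4.4,fy=4.4,interpolation=cv2.INTER_CUBIC))
hsv=cv2.cvtColor(im,cv2.COLOR_RGB2HSV)
m=np.zeros(im.shape[:2],np.uint8);m[130:250,185:358]=1
g=cv2.cvtColor(im,cv2.COLOR_RGB2GRAY)
w=((g>125)&(m>0)).astype(np.uint8)
n,l,s,ce=cv2.connectedComponentsWithStats(w)
for i in range(1,n):
    if s[i,4]>8: print(s[i],ce[i].round(1),[ray(c,ce[i],z).round(3).tolist()[:2] for z in(.003,.028,.053)])
# label & bay
for i in range(1,n):
    if s[i,4]>150:
        pts=np.argwhere(l==i)[:,::-1].astype(np.float32);r=cv2.minAreaRect(pts);b=cv2.boxPoints(r)
        print(i,r); print([ray(c,p,.003).round(4)[:2].tolist() for p in b]); print([ray(c,p,.035).round(4)[:2].tolist() for p in b])
E
```

```text
[224 137   9   9  67] [227.9 141. ] [[0.681, 0.153], [0.676, 0.152], [0.671, 0.15]]
[295 144   9   8  65] [298.8 147.5] [[0.658, -0.037], [0.653, -0.035], [0.649, -0.033]]
[229 160  37  62 531] [246.1 190. ] [[0.547, 0.108], [0.545, 0.107], [0.543, 0.106]]
[281 179  21  34 640] [291.  195.2] [[0.53, -0.011], [0.528, -0.01], [0.526, -0.008]]
[277 218   1   9   9] [277. 222.] [[0.46, 0.028], [0.459, 0.029], [0.459, 0.029]]
[248 222  15  18 191] [255.2 231.8] [[0.435, 0.087], [0.436, 0.086], [0.436, 0.086]]
[269 225   1   9   9] [269. 229.] [[0.442, 0.05], [0.442, 0.05], [0.442, 0.05]]
[216 226   1   9   9] [216. 230.] [[0.443, 0.19], [0.443, 0.188], [0.443, 0.185]]
[246 229   1   9   9] [246. 233.] [[0.433, 0.111], [0.433, 0.11], [0.433, 0.109]]
[318 233  12  13  90] [322.8 239.5] [[0.411, -0.091], [0.411, -0.088], [0.412, -0.085]]
3 ((247.31297302246094, 190.6492156982422), (34.186988830566406, 60.61591339111328), 3.6913859844207764)
[[0.4692, 0.1571], [0.6311, 0.143], [0.6223, 0.0516], [0.4609, 0.0667]]
[[0.4685, 0.1545], [0.626, 0.1408], [0.6175, 0.0519], [0.4604, 0.0665]]
6 ((291.0, 195.5), (33.0, 20.0), 90.0)
[[0.574, 0.0139], [0.5725, -0.0394], [0.4846, -0.0362], [0.486, 0.0167]]
[[0.5705, 0.0151], [0.569, -0.0367], [0.4834, -0.0336], [0.4849, 0.0179]]
46 ((255.0, 230.5), (17.0, 14.0), 90.0)
[[0.462, 0.1049], [0.4609, 0.0678], [0.4162, 0.0691], [0.4171, 0.1061]]
[[0.4614, 0.1037], [0.4604, 0.0676], [0.4169, 0.0689], [0.4178, 0.1049]]
```

View pics/crop.png

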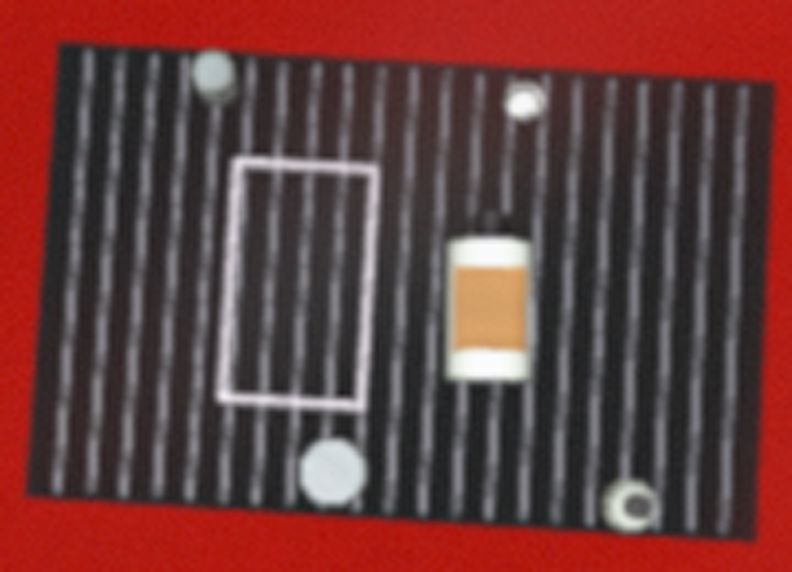

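The crop confirms the choice: barrel at crop (489,308), cap pointing up at (488,218), label up. The outline corners are at about (235,158), (379,168), (364,410) and (218,402).

```bash
python3 - <<'E'
from h import *
c=snap('top')
f=lambda u,v,z: ray(c,(180+(u+.5)/4.4-.5,125+(v+.5)/4.4-.5),z)[:2]
b=[f(*p,.003) for p in((237,162),(376,172),(361,407),(222,398))]
B=np.mean(b,0);ux=b[0]-b[3]+b[1]-b[2];print('bay',B,np.arctan2(ux[1],ux[0]),np.linalg.norm(b[0]-b[3]),np.linalg.norm(b[0]-b[1]))
m=[f(*p,.003) for p in((62,43),(775,84),(756,540),(27,495))]
ux2=m[0]-m[3]+m[1]-m[2];print('mat',np.mean(m,0),np.arctan2(ux2[1],ux2[0]),np.linalg.norm(m[0]-m[3]),np.linalg.norm(m[0]-m[1]))
q=[f(*p,.028) for p in((450,237),(530,239),(530,380),(446,379))]
ub=q[0]-q[3]+q[1]-q[2];A=np.arctan2(ub[1],ub[0]);M=np.mean(q,0);print('barrel',M,A,np.linalg.norm(q[0]-q[3]),np.linalg.norm(q[0]-q[1]))
l=[f(*p,.052) for p in((456,268),(527,268),(527,350),(454,350))];print('label',np.mean(l,0))
a=np.arctan2(ux2[1],ux2[0]);O=M+.009*np.array([np.cos(A),np.sin(A)]);d=O-B
print('bottle in bay',d@[np.cos(a),np.sin(a)],d@[-np.sin(a),np.cos(a)])
E
```

```text
bay [0.54931116 0.10384409] -0.0890671063400858 0.14411238873170895 0.085035262769645
mat [0.54503605 0.04073287] -0.08951904313836573 0.27700412422248555 0.43650021013401463
barrel [ 0.52932714 -0.00917599] -0.048037683116494305 0.08437746938499248 0.04743102861456916
label [ 0.52728192 -0.0088923 ]
bottle in bay -0.0008078061961083668 -0.1139808638574816
```

{"fn": "move_arm", "kwargs": {"moves": [[[0.03, 0.042, 0, 10, 30], [0.06, 0.085, 0, 20, 30], [0.09, 0.127, -0.01, 30, 30], [0.12, 0.17, -0.02, 40, 30], [0.15, 0.212, -0.03, 50, 30]]]}}

```text
clock: 0.82
eef_pos: [0.3744, -0.2337, 0.1625]
tool_rot: [0.783, 0.622, 0.0, 0.0]
ft_force: [1.0, 0.3, 0.3]
grip_width: 0.0258
grasp_force: 0.0
```

{"fn": "move_arm", "kwargs": {"moves": [[[0.03, 0.043, 0, 9, 30], [0.06, 0.086, -0.01, 9, 30], [0.09, 0.129, -0.02, 9, 30], [0.12, 0.172, -0.03, 9, 30], [0.154, 0.217, -0.045, 9, 30]]]}}

```text
clock: 1.45
eef_pos: [0.5288, -0.0168, 0.1178]
tool_rot: [0.734, 0.679, 0.0, 0.0]
ft_force: [0.8, -0.3, -0.2]
grip_width: 0.0252
grasp_force: 0.0
```

{"fn": "move_arm", "kwargs": {"moves": [[[0, 0, 0, 0, 30], [0, 0, 0, 0, 30]]]}}

```text
clock: 1.7
eef_pos: [0.527, -0.0182, 0.1174]
tool_rot: [0.734, 0.679, -0.001, -0.0]
ft_force: [0.8, -0.4, -0.5]
grip_width: 0.0254
grasp_force: 0.0
```

```bash
python3 - <<'E'
from h import *
o=monitor.get_obs();print(o['eef_pos'],o['tool_rot'],o['ft_force'],o['grip_width'],o['clock'])
c=snap('side');cv2.imwrite('pics/s1.png',cv2.resize(c['color'][100:260,160:360,::-1],None,fx=3.5,fy=3.5,interpolation=cv2.INTER_CUBIC))
E
```

```text
[ 0.52700536 -0.01821026  0.11737162] [ 7.33685994e-01  6.79488165e-01 -7.21675342e-04 -4.18090342e-04] [ 0.84451255 -0.36030158 -0.53416233] 0.02539527007979003 1.7
```

View pics/s1.png

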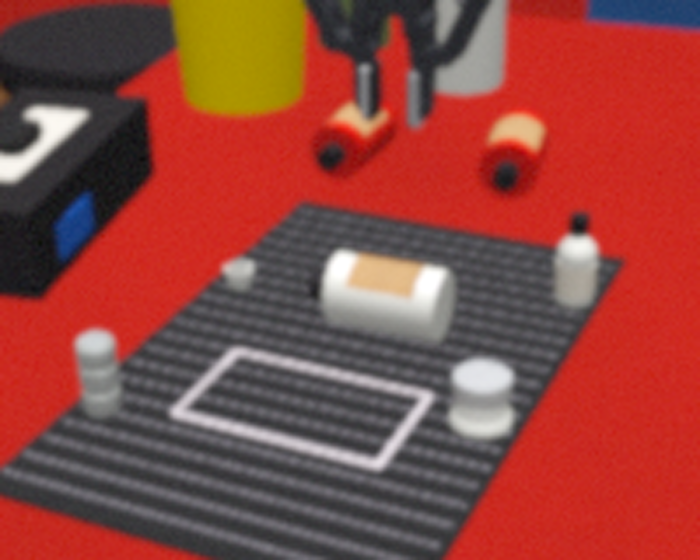

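The two fingertips (crop 368,115 and 415,125) are above and in line with the bottle (390,295), so I descend gently to contact.

{"fn": "move_arm", "kwargs": {"moves": [[[0, 0, -0.025, 0, 30], [0, 0, -0.05, 0, 30], [0, 0, -0.06, 0, 30], [0, 0, -0.062, 0, 30], [0, 0, -0.062, 0, 30]]]}}

```text
clock: 2.38
eef_pos: [0.5282, -0.0186, 0.0567]
tool_rot: [0.734, 0.679, 0.001, 0.001]
ft_force: [0.4, -0.3, 0.5]
grip_width: 0.026
grasp_force: 0.0
```

{"fn": "move_arm", "kwargs": {"moves": [[[0, 0, -0.001, 0, 30], [0, 0, -0.002, 0, 30], [0, 0, -0.003, 0, 30], [0, 0, -0.003, 0, 30]]]}}

```text
clock: 2.88
eef_pos: [0.5276, -0.0181, 0.0527]
tool_rot: [0.734, 0.679, -0.0, -0.0]
ft_force: [-0.4, 0.2, -0.3]
grip_width: 0.0256
grasp_force: 0.0
```

{"fn": "move_arm", "kwargs": {"moves": [[[0, 0, -0.001, 0, 30], [0, 0, -0.002, 0, 30], [0, 0, -0.002, 0, 30]]]}}

```text
clock: 3.25
eef_pos: [0.5275, -0.0182, 0.0507]
tool_rot: [0.734, 0.679, -0.0, -0.0]
ft_force: [-0.9, 0.2, -0.3]
grip_width: 0.0256
grasp_force: 0.0
```

{"fn": "move_arm", "kwargs": {"moves": [[[0, 0, -0.001, 0, 30], [0, 0, -0.001, 0, 30]]]}}

```text
clock: 3.5
eef_pos: [0.5276, -0.0182, 0.0497]
tool_rot: [0.734, 0.679, -0.0, -0.0]
ft_force: [0.3, -0.8, -0.0]
grip_width: 0.0257
grasp_force: 0.0
```

{"fn": "move_arm", "kwargs": {"moves": [[[0, 0, -0.001, 0, 30], [0, 0, -0.001, 0, 30]]]}}

```text
clock: 3.75
eef_pos: [0.5276, -0.0182, 0.0487]
tool_rot: [0.734, 0.679, -0.0, -0.0]
ft_force: [-0.6, 0.5, 1.0]
grip_width: 0.0258
grasp_force: 0.0
```

{"fn": "move_arm", "kwargs": {"moves": [[[0, 0, -0.001, 0, 30], [0, 0, -0.001, 0, 30]]]}}

```text
clock: 4.0
eef_pos: [0.5276, -0.0182, 0.0477]
tool_rot: [0.734, 0.679, -0.0, -0.0]
ft_force: [0.0, 0.3, -0.8]
grip_width: 0.0259
grasp_force: 0.0
```

```bash
python3 - <<'E'
from h import *
c=snap('side');a=cv2.resize(c['color'][135:205,225:325,::-1],None,fx=6,fy=6,interpolation=cv2.INTER_CUBIC)
cv2.imwrite('pics/s2.png',a)
E
```

```text
(no output)
```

View pics/s2.png

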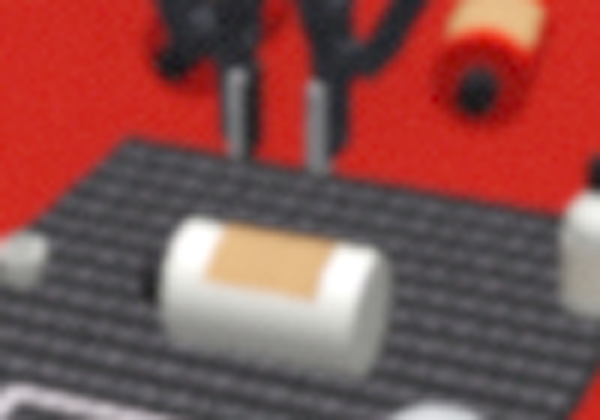

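The tips (px 265,161 and 278,163) appear behind the bottle (px 271,185) and not above it, so I check my geometry.

```bash
python3 - <<'E'
from h import *
o=monitor.get_obs();print(o['eef_pos'],o['joint_pos'])
s=vision.camera('side');t=snap('top')
for p in(o['eef_pos'],(.528,-.009,.053),(.528,-.009,.028),(.5493,.1038,.003),(.436,.086,.035),(0,0,0)): print(p,proj(s,p).round(1),proj(t,p).round(1))
print(ray(s,(271.5,185),.028),ray(s,(271.5,163),.05))
im=t['color'];cv2.imwrite('pics/t2.png',cv2.resize(im[125:255,180:360,::-1],None,fx=4.4,fy=4.4,interpolation=cv2.INTER_CUBIC))
E
```

```text
[ 0.52761607 -0.0181688   0.04774296] [-3.44243849e-02  4.02998739e-01 -1.63594641e-01  1.00434870e+00
  3.61923140e-06  1.61360451e+00]
[ 0.52761607 -0.0181688   0.04774296] [272.6 174.7] [294.7 194.7]
(0.528, -0.009, 0.053) [271.2 174.5] [291.3 194.5]
(0.528, -0.009, 0.028) [271.3 183.5] [290.7 195.2]
(0.5493, 0.1038, 0.003) [246.9 214.5] [247.6 189.2]
(0.436, 0.086, 0.035) [297.7 207. ] [255.1 231.7]
(0, 0, 0) [514.9 235.6] [293.6 401.4]
[ 0.52501304 -0.00179779  0.028     ] [ 0.54910158 -0.07534956  0.05      ]
```

View pics/t2.png

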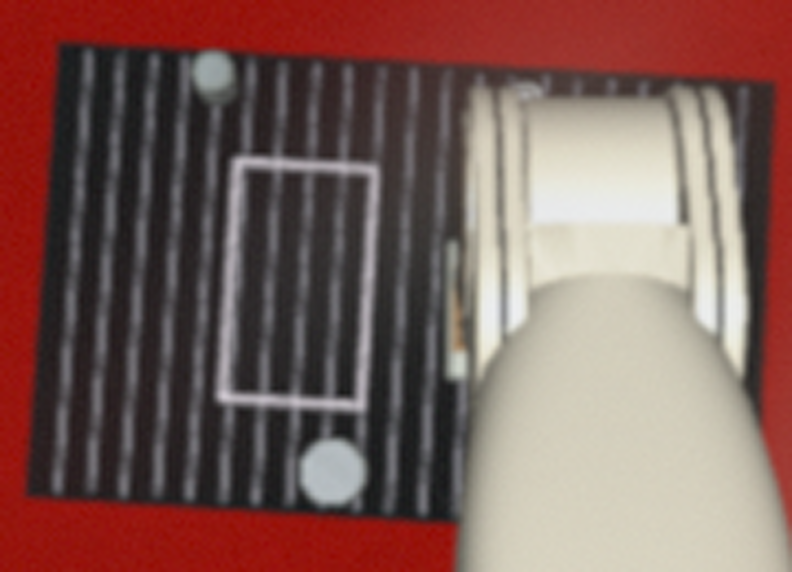

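```bash
python3 - <<'E'
from h import *
s=snap('side');t=snap('top')
print('start',proj(s,(.2234,-.4466,.192)),proj(t,(.2234,-.4466,.192)),proj(t,(.2234,-.4466,.25)))
print('s1',proj(s,(.527,-.0182,.1174)))
for z in(.05,.1,.15,.2,.3,.4,.5): print(z,proj(t,(.5276,-.018,z)).round(1),proj(s,(.5276,-.018,z)).round(1))
for y in(-.03,-.045,-.06): print(y,proj(s,(.5276,y,.0477)).round(1))
a=cv2.imread('pics/top0.png')[310:384,440:512];b=cv2.imread('pics/side0.png')[0:80,380:480]
A=cv2.resize(a,(500,514),interpolation=3)[:400];B=cv2.resize(b,(300,240),interpolation=3);B=cv2.copyMakeBorder(B,0,160,0,0,0)
cv2.imwrite('pics/st.png',np.hstack([A,B]))
E
```

```text
start [417.77918364  80.22043595] [502.40386518 324.21534668] [517.3664363  330.20946347]
s1 [272.79150513 148.64347615]
0.05 [294.7 194.7] [272.5 173.9]
0.1 [296.1 193.1] [272.5 155.4]
0.15 [297.6 191.4] [272.5 135.7]
0.2 [299.2 189.5] [272.5 114.9]
0.3 [303.  185.2] [272.5  69.5]
0.4 [307.7 179.8] [272.4  18.2]
0.5 [313.8 172.8] [272.4 -40.5]
-0.03 [274.  172.6]
-0.045 [275.9 170. ]
-0.06 [277.7 167.5]
```

View pics/st.png

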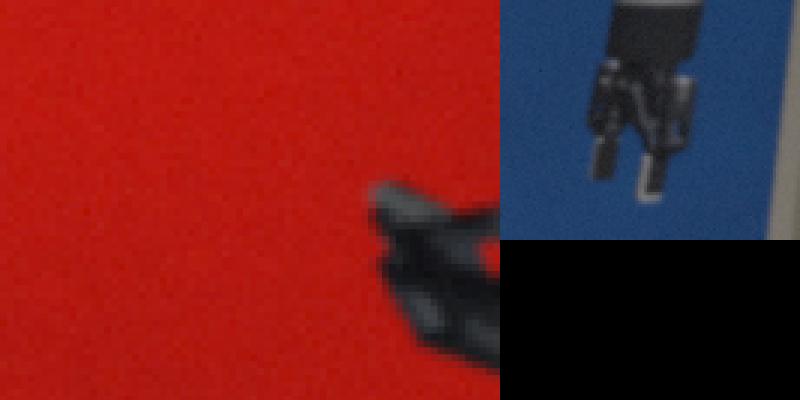

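{"fn": "move_arm", "kwargs": {"moves": [[[0, 0, 0.02, 0, 30], [0, 0, 0.042, 0, 0], [0, 0, 0.042, 0, 0], [0, 0, 0.042, 0, 0], [0, 0, 0.042, 0, 0]]]}}

```text
clock: 4.88
eef_pos: [0.5268, -0.0181, 0.0887]
tool_rot: [0.734, 0.679, -0.001, -0.001]
ft_force: [0.6, -0.1, -0.5]
grip_width: 0.0001
grasp_force: 0.0
```

```bash
python3 - <<'E'
from h import *
o=monitor.get_obs();print(o['eef_pos'],o['grip_width'])
s=snap('side');print(proj(s,o['eef_pos']))
I=s['color'][90:210,215:335,::-1].copy()
cv2.imwrite('pics/s3.png',cv2.resize(I,None,fx=5,fy=5,interpolation=cv2.INTER_CUBIC))
E
```

```text
[ 0.5267756  -0.01814734  0.08869349] 0.00013698981796998142
[272.87690954 159.6673439 ]
```

View pics/s3.png

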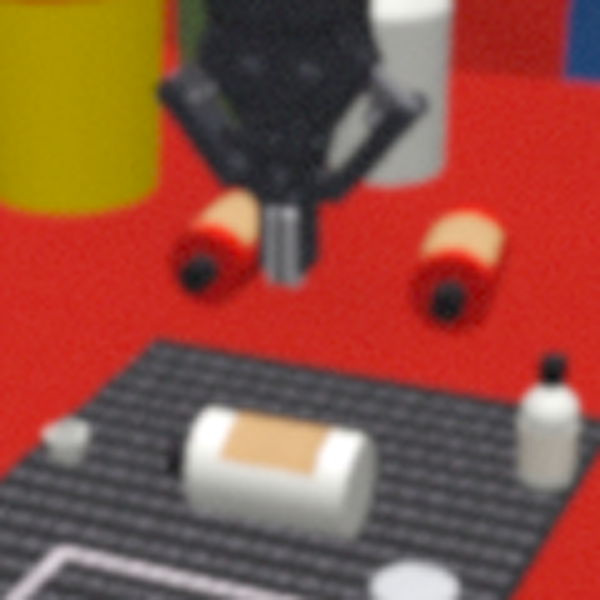

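```bash
python3 - <<'E'
from h import *
from scipy.optimize import least_squares
s=snap('side');t=snap('top')
yv=np.array([.4473,-.8944,0])
for r in(.0,.013):
  for hw in(.0425,.05,.057):
    P=np.array([.2234,-.4466,.192+r])
    e=lambda d:np.r_[proj(s,P+d+yv*hw)-[414,59.5],proj(s,P+d-yv*hw)-[429.3,67],proj(t,P+d-yv*hw)-[494.5,338]]
    q=least_squares(e,np.zeros(3));print(r,hw,q.x.round(3),e(0*q.x).round(1),q.fun.round(1))
E
```

```text
0.0 0.0425 [0.001 0.005 0.049] [-2.9 17.2 -4.4 17.  -9.2 -4.4] [-0.1  0.6 -1.  -0.5  0.   0.9]
0.0 0.05 [ 0.002 -0.003  0.047] [ -4.   16.6  -3.1  17.7 -12.2  -2.7] [-1.8  0.1 -0.4  0.1  0.1  1.6]
0.0 0.057 [ 0.003 -0.01   0.046] [ -5.1  16.   -1.9  18.3 -15.1  -1.2] [-3.5 -0.3  0.2  0.6  0.2  2.3]
0.013 0.0425 [0.001 0.005 0.036] [-2.1 12.8 -3.5 12.3 -6.3 -3. ] [-0.1  0.6 -1.  -0.5  0.   0.9]
0.013 0.05 [ 0.002 -0.003  0.034] [-3.3 12.2 -2.2 13.  -9.3 -1.3] [-1.8  0.1 -0.4  0.1  0.1  1.6]
0.013 0.057 [ 0.003 -0.01   0.033] [ -4.3  11.7  -0.9  13.6 -12.2   0.3] [-3.5 -0.3  0.2  0.6  0.2  2.3]
```

The camera fits at two poses and the absence of contact at reported z = 0.048 agree: the tips really sit about 34 mm higher than the reported TCP, while xy is right. Contact should therefore come near reported z ≈ 0.02, and I creep down watching the force.

{"fn": "move_arm", "kwargs": {"moves": [[[0, 0, -0.02, 0, 30], [0, 0, -0.04, 0, 30], [0, 0, -0.055, 0, 30], [0, 0, -0.06, 0, 30], [0, 0, -0.06, 0, 30]]]}}

```text
clock: 5.65
eef_pos: [0.5276, -0.0182, 0.0297]
tool_rot: [0.734, 0.679, -0.0, -0.0]
ft_force: [-0.5, -0.1, -0.2]
grip_width: 0.0256
grasp_force: 0.0
```

{"fn": "move_arm", "kwargs": {"moves": [[[0, 0, -0.001, 0, 30], [0, 0, -0.002, 0, 30], [0, 0, -0.003, 0, 30], [0, 0, -0.003, 0, 30]]]}}

```text
clock: 6.15
eef_pos: [0.5277, -0.0182, 0.0269]
tool_rot: [0.734, 0.679, 0.0, 0.0]
ft_force: [-0.4, -0.8, -0.1]
grip_width: 0.0254
grasp_force: 0.0
```

```bash
python3 - <<'E'
from h import *
o=monitor.get_obs();print(o['eef_pos'],o['grip_width'],o['ft_force'])
s=snap('side')
I=s['color'][130:210,215:335,::-1].copy()
cv2.imwrite('pics/s4.png',cv2.resize(I,None,fx=6,fy=6,interpolation=cv2.INTER_CUBIC))
E
```

```text
[ 0.5276728  -0.01816647  0.02687238] 0.02544963665418707 [-0.36961383 -0.75143154 -0.09990805]
```

View pics/s4.png

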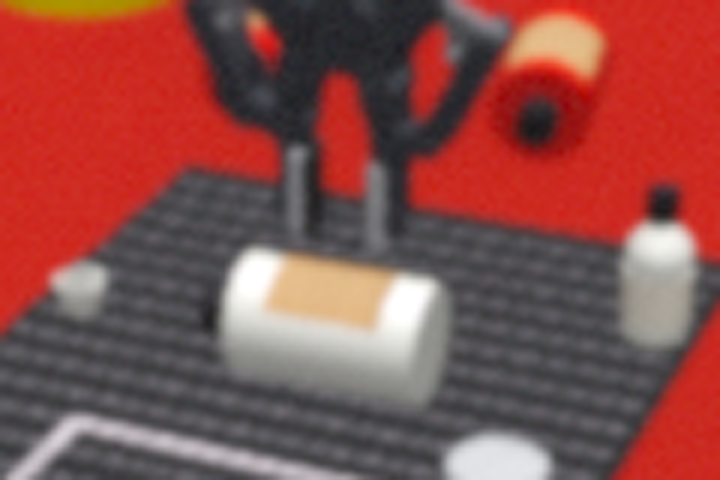

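The tips (crop 300,240 and 376,250) are just above the bottle's rear top edge. I move 5 mm further over the top and creep down.

{"fn": "move_arm", "kwargs": {"moves": [[[0, 0.005, -0.001, 0, 30], [0, 0.005, -0.002, 0, 30], [0, 0.005, -0.003, 0, 30], [0, 0.005, -0.003, 0, 30]]]}}

```text
clock: 6.7
eef_pos: [0.5276, -0.0132, 0.0237]
tool_rot: [0.734, 0.679, -0.0, -0.0]
ft_force: [-0.6, -0.8, 0.3]
grip_width: 0.0254
grasp_force: 0.0
```

{"fn": "move_arm", "kwargs": {"moves": [[[0, 0, -0.001, 0, 30], [0, 0, -0.002, 0, 30], [0, 0, -0.002, 0, 30]]]}}

```text
clock: 7.08
eef_pos: [0.5276, -0.0132, 0.0217]
tool_rot: [0.734, 0.679, -0.0, -0.0]
ft_force: [0.3, 0.9, 0.4]
grip_width: 0.0255
grasp_force: 0.0
```

{"fn": "move_arm", "kwargs": {"moves": [[[0, 0, -0.001, 0, 30], [0, 0, -0.001, 0, 30]]]}}

```text
clock: 7.32
eef_pos: [0.5276, -0.0132, 0.0207]
tool_rot: [0.734, 0.679, -0.0, -0.0]
ft_force: [0.7, 0.1, -0.6]
grip_width: 0.0254
grasp_force: 0.0
```

{"fn": "move_arm", "kwargs": {"moves": [[[0, 0, -0.001, 0, 30], [0, 0, -0.001, 0, 30]]]}}

```text
clock: 7.58
eef_pos: [0.5276, -0.0132, 0.0197]
tool_rot: [0.734, 0.679, -0.0, -0.0]
ft_force: [0.8, -0.6, -0.2]
grip_width: 0.0256
grasp_force: 0.0
```

{"fn": "move_arm", "kwargs": {"moves": [[[0, 0, -0.001, 0, 30], [0, 0, -0.001, 0, 30]]]}}

```text
clock: 7.82
eef_pos: [0.5276, -0.0132, 0.0187]
tool_rot: [0.734, 0.679, -0.0, -0.0]
ft_force: [0.4, 0.9, 0.2]
grip_width: 0.0256
grasp_force: 0.0
```

{"fn": "move_arm", "kwargs": {"moves": [[[0, 0, -0.001, 0, 30], [0, 0, -0.001, 0, 30]]]}}

```text
clock: 8.07
eef_pos: [0.5276, -0.0132, 0.0177]
tool_rot: [0.734, 0.679, -0.0, -0.0]
ft_force: [0.2, -0.2, 0.5]
grip_width: 0.0257
grasp_force: 0.0
```

{"fn": "move_arm", "kwargs": {"moves": [[[0, 0, -0.001, 0, 30], [0, 0, -0.001, 0, 30]]]}}

```text
clock: 8.32
eef_pos: [0.5276, -0.0132, 0.0167]
tool_rot: [0.734, 0.679, -0.0, -0.0]
ft_force: [0.2, -0.0, -0.7]
grip_width: 0.026
grasp_force: 0.0
```

{"fn": "move_arm", "kwargs": {"moves": [[[0, 0, -0.001, 0, 30], [0, 0, -0.001, 0, 30]]]}}

```text
clock: 8.57
eef_pos: [0.5276, -0.0132, 0.0157]
tool_rot: [0.734, 0.679, -0.0, -0.0]
ft_force: [1.1, -0.5, 0.7]
grip_width: 0.0253
grasp_force: 0.0
```

{"fn": "move_arm", "kwargs": {"moves": [[[0, 0, -0.001, 0, 30], [0, 0, -0.001, 0, 30]]]}}

```text
clock: 8.82
eef_pos: [0.5276, -0.0132, 0.0147]
tool_rot: [0.734, 0.679, -0.0, -0.0]
ft_force: [0.3, -0.3, -0.3]
grip_width: 0.0258
grasp_force: 0.0
```

```bash
python3 - <<'E'
from h import *
s=snap('side');g=s['color'].astype(int)
for c in(264,265,266,271,277,278,279): print(c,[tuple(g[r,c]) for r in range(158,190,2)] if c in(265,278,271) else '')
for z in(.0147+.034,.053): print(z,[proj(s,(.5276+dx,-.0132,z)).round(1) for dx in(-.015,.015)])
for y in(-.034,-.02,-.009,.004): print(y,proj(s,(.528,y,.028+np.sqrt(.025**2-(y+.009)**2))).round(1))
E
```

```text
264 
265 [(np.int64(50), np.int64(48), np.int64(52)), (np.int64(82), np.int64(78), np.int64(85)), (np.int64(86), np.int64(86), np.int64(85)), (np.int64(66), np.int64(65), np.int64(65)), (np.int64(63), np.int64(62), np.int64(63)), (np.int64(62), np.int64(61), np.int64(62)), (np.int64(66), np.int64(64), np.int64(67)), (np.int64(73), np.int64(70), np.int64(69)), (np.int64(165), np.int64(131), np.int64(98)), (np.int64(224), np.int64(184), np.int64(132)), (np.int64(228), np.int64(188), np.int64(138)), (np.int64(227), np.int64(187), np.int64(136)), (np.int64(224), np.int64(194), np.int64(160)), (np.int64(219), np.int64(215), np.int64(208)), (np.int64(200), np.int64(200), np.int64(195)), (np.int64(174), np.int64(175), np.int64(170))]
266 
271 [(np.int64(201), np.int64(38), np.int64(29)), (np.int64(194), np.int64(41), np.int64(33)), (np.int64(125), np.int64(56), np.int64(55)), (np.int64(79), np.int64(80), np.int64(80)), (np.int64(72), np.int64(71), np.int64(75)), (np.int64(85), np.int64(85), np.int64(89)), (np.int64(75), np.int64(73), np.int64(76)), (np.int64(93), np.int64(84), np.int64(84))
[... 607 characters left out ...]
 (np.int64(89), np.int64(88), np.int64(92)), (np.int64(89), np.int64(88), np.int64(94)), (np.int64(88), np.int64(86), np.int64(89)), (np.int64(103), np.int64(98), np.int64(98)), (np.int64(178), np.int64(148), np.int64(124)), (np.int64(222), np.int64(186), np.int64(146)), (np.int64(233), np.int64(208), np.int64(185)), (np.int64(237), np.int64(220), np.int64(206)), (np.int64(236), np.int64(228), np.int64(218)), (np.int64(226), np.int64(225), np.int64(219)), (np.int64(206), np.int64(205), np.int64(201))]
279 
0.0487 [array([277.8, 176.2]), array([266.1, 174.4])]
0.053 [array([277.8, 174.6]), array([266.1, 172.9])]
-0.034 [274.4 178.9]
-0.02 [272.6 173.4]
-0.009 [271.2 174.5]
0.004 [269.6 178.2]
```

{"fn": "move_arm", "kwargs": {"moves": [[[0, 0, -0.001, 0, 30], [0, 0, -0.001, 0, 30]]]}}

```text
clock: 9.12
eef_pos: [0.5278, -0.0132, 0.0143]
tool_rot: [0.734, 0.679, 0.0, 0.0]
ft_force: [-0.7, -0.4, 3.9]
grip_width: 0.0257
grasp_force: 2.1
```

{"fn": "move_arm", "kwargs": {"moves": [[[0, 0, -0.001, 0, 30], [0, 0, -0.001, 0, 30]]]}}

```text
clock: 9.38
eef_pos: [0.5279, -0.0132, 0.0142]
tool_rot: [0.734, 0.679, 0.0, 0.0]
ft_force: [-3.2, 0.0, 10.6]
grip_width: 0.0257
grasp_force: 5.2
```

{"fn": "move_arm", "kwargs": {"moves": [[[0, 0, -0.001, 0, 30], [0, 0, -0.001, 0, 30]]]}}

```text
clock: 9.62
eef_pos: [0.528, -0.0131, 0.0141]
tool_rot: [0.734, 0.679, 0.001, 0.001]
ft_force: [-4.9, 0.4, 16.6]
grip_width: 0.0257
grasp_force: 8.1
```

Clean contact on top, with vertical force only. First I roll a short stroke.

{"fn": "move_arm", "kwargs": {"moves": [[[0, 0.004, 0, 0, 30], [0.001, 0.01, 0, 0, 30], [0.001, 0.016, 0, 0, 30], [0.002, 0.022, 0, 0, 30], [0.002, 0.026, 0, 0, 30]]]}}

```text
clock: 10.25
eef_pos: [0.5293, 0.0132, 0.014]
tool_rot: [0.734, 0.679, 0.0, 0.0]
ft_force: [-6.1, 0.4, 16.1]
grip_width: 0.0253
grasp_force: 7.7
```

```bash
cat >> h.py <<'E'
def bot():
    # bottle's right/left visible extents and label in the side view
    s=snap('side');im=s['color'];g=im.astype(int)
    w=((g.min(2)>120)|((g[:,:,0]>150)&(g[:,:,1]>110)&(g[:,:,2]<175))).astype(np.uint8)
    w[:,:230]=0;w[:,312:]=0;w[:160]=0;w[260:]=0
    lab=((g[:,:,0]>150)&(g[:,:,0]-g[:,:,2]>60)&(g[:,:,1]>100)).astype(np.uint8);lab[:,:230]=0;lab[:,312:]=0;lab[:165]=0;lab[240:]=0
    n,l,st,ce=cv2.connectedComponentsWithStats(w);i=1+st[1:,4].argmax()
    pts=np.argwhere(lab>0)
    print('white',st[i],ce[i].round(1),'label n',len(pts),pts.mean(0)[::-1].round(1) if len(pts) else '')
    o=monitor.get_obs();print(o['clock'],o['eef_pos'].round(4),o['ft_force'].round(1))
    return s,l==i
E
python3 -c "
from h import *
bot()"
```

```text
white [250 173  38  27 719] [268.7 186.1] label n 223 [266.2 184. ]
10.3 [0.5293 0.0137 0.014 ] [-6.4  1.5 16.5]
```

Rolling works: the label sank and the bottle moved about 13 mm. Now repeated strokes of 36 mm tip travel, lifting and returning 18 mm between them.

{"fn": "move_arm", "kwargs": {"moves": [[[0, 0, 0.012, 0, 30], [-0.001, -0.018, 0.012, 0, 30], [-0.001, -0.018, 0.005, 0, 30], [-0.001, -0.018, 0.001, 0, 30], [-0.001, -0.018, 0, 0, 30]]]}}

```text
clock: 10.92
eef_pos: [0.5286, -0.006, 0.0135]
tool_rot: [0.734, 0.679, -0.0, 0.0]
ft_force: [-6.6, -2.0, 22.4]
grip_width: 0.0257
grasp_force: 11.5
```

{"fn": "move_arm", "kwargs": {"moves": [[[0, 0.005, 0, 0, 30], [0.001, 0.013, 0, 0, 30], [0.002, 0.022, 0, 0, 30], [0.003, 0.031, 0, 0, 30], [0.003, 0.036, 0, 0, 30]]]}}

```text
clock: 11.55
eef_pos: [0.5304, 0.0313, 0.0139]
tool_rot: [0.734, 0.679, -0.0, -0.001]
ft_force: [-9.0, 0.9, 22.2]
grip_width: 0.0255
grasp_force: 10.8
```

```bash
python3 -c "
from h import *
bot()"
```

```text
white [246 177  39  27 669] [266.1 188.7] label n 209 [262.7 189.5]
11.6 [0.5304 0.032  0.0139] [-8.8  1.8 22.6]
```

{"fn": "move_arm", "kwargs": {"moves": [[[0, 0, 0.012, 0, 30], [-0.002, -0.018, 0.012, 0, 30], [-0.002, -0.018, 0.006, 0, 30], [-0.002, -0.018, 0.002, 0, 30], [-0.002, -0.018, 0.001, 0, 30]]]}}

```text
clock: 12.22
eef_pos: [0.5292, 0.0122, 0.0135]
tool_rot: [0.734, 0.679, -0.001, -0.0]
ft_force: [-4.8, -1.4, 17.3]
grip_width: 0.0258
grasp_force: 8.4
```

{"fn": "move_arm", "kwargs": {"moves": [[[0, 0.005, 0, 0, 30], [0.001, 0.013, 0, 0, 30], [0.002, 0.022, 0, 0, 30], [0.002, 0.031, 0, 0, 30], [0.003, 0.036, 0, 0, 30]]]}}

```text
clock: 12.85
eef_pos: [0.5309, 0.0493, 0.0141]
tool_rot: [0.734, 0.679, -0.001, -0.001]
ft_force: [-9.4, 0.1, 17.7]
grip_width: 0.0252
grasp_force: 9.1
```

{"fn": "move_arm", "kwargs": {"moves": [[[0, 0, 0.012, 0, 30], [-0.002, -0.018, 0.012, 0, 30], [-0.002, -0.018, 0.005, 0, 30], [-0.002, -0.018, 0.001, 0, 30], [-0.002, -0.018, 0, 0, 30]]]}}

```text
clock: 13.48
eef_pos: [0.5301, 0.0302, 0.0133]
tool_rot: [0.734, 0.679, -0.001, -0.0]
ft_force: [-4.6, -2.5, 15.1]
grip_width: 0.0257
grasp_force: 7.3
```

```bash
python3 - <<'E'
from h import *
bot()
t=snap('top');g=t['color'].astype(int)
w=((g.min(2)>110)).astype(np.uint8)
w[:175]=0;w[222:]=0
for r in range(180,216,5): print(r,''.join('#' if v else '.' for v in w[r,225:300]))
for y in(.02,.03,.04,.05): print(y,proj(t,(.53,y,.028)),proj(t,(.53,y+.025,.028)))
E
```

```text
white [243 180  40  28 731] [262.8 192.2] label n 71 [258.5 197.4]
13.525 [0.5301 0.0302 0.0133] [-3.4 -1.8 10.6]
180 ......####.......#...........##############################################
185 ......####....................#############################################
190 ......###.......#.............#############################################
195 .....####......................############################################
200 .....####..............#........###########################################
205 #....###...............#.........##########################################
210 ....####......................#..##########################################
215 ....###########################...#########################################
0.02 [279.52912448 194.79756155] [269.93473664 195.07206665]
0.03 [275.69033453 194.9073932 ] [266.09939497 195.18179964]
0.04 [271.85292446 195.01718536] [262.26543131 195.2914932 ]
0.05 [268.01689351 195.12693807] [258.43284492 195.40114735]
```

{"fn": "move_arm", "kwargs": {"moves": [[[0, 0.005, 0, 0, 30], [0.001, 0.013, 0, 0, 30], [0.001, 0.022, 0, 0, 30], [0.002, 0.031, 0, 0, 30], [0.002, 0.036, 0, 0, 30]]]}}

```text
clock: 14.2
eef_pos: [0.5318, 0.0674, 0.0142]
tool_rot: [0.734, 0.679, -0.0, -0.001]
ft_force: [-5.7, 0.4, 15.1]
grip_width: 0.0255
grasp_force: 7.7
```

{"fn": "move_arm", "kwargs": {"moves": [[[0, 0, 0.012, 0, 30], [-0.001, -0.018, 0.012, 0, 30], [-0.001, -0.018, 0.005, 0, 30], [-0.001, -0.018, 0.001, 0, 30], [-0.001, -0.018, 0, 0, 30]]]}}

```text
clock: 14.82
eef_pos: [0.5311, 0.0482, 0.0129]
tool_rot: [0.734, 0.679, -0.001, -0.0]
ft_force: [-3.6, -1.2, 12.0]
grip_width: 0.0253
grasp_force: 5.9
```

{"fn": "move_arm", "kwargs": {"moves": [[[0, 0.005, 0, 0, 30], [0.001, 0.013, 0, 0, 30], [0.001, 0.022, 0, 0, 30], [0.002, 0.031, 0, 0, 30], [0.002, 0.036, 0, 0, 30]]]}}

```text
clock: 15.45
eef_pos: [0.5328, 0.0855, 0.0142]
tool_rot: [0.734, 0.679, -0.0, -0.001]
ft_force: [-6.2, -0.6, 15.2]
grip_width: 0.0256
grasp_force: 7.5
```

{"fn": "move_arm", "kwargs": {"moves": [[[0, 0, 0.03, 0, 30], [0, -0.05, 0.05, 0, 30], [0, -0.11, 0.06, 0, 30], [0, -0.16, 0.06, 0, 30], [0, -0.2, 0.06, 0, 30]]]}}

```text
clock: 16.08
eef_pos: [0.5333, -0.1171, 0.0722]
tool_rot: [0.734, 0.679, -0.0, -0.0]
ft_force: [0.4, 0.6, -0.2]
grip_width: 0.0255
grasp_force: 0.0
```

```bash
python3 - <<'E'
from h import *
bot()
t=snap('top');cv2.imwrite('pics/t5.png',cv2.resize(t['color'][125:255,180:360,::-1],None,fx=4.4,fy=4.4,interpolation=cv2.INTER_CUBIC))
E
```

```text
white [ 230  188   55   47 1169] [257.3 207.1] label n 0 
16.125 [ 0.5333 -0.1216  0.0721] [ 1.2 -2.1  0.6]
```

View pics/t5.png

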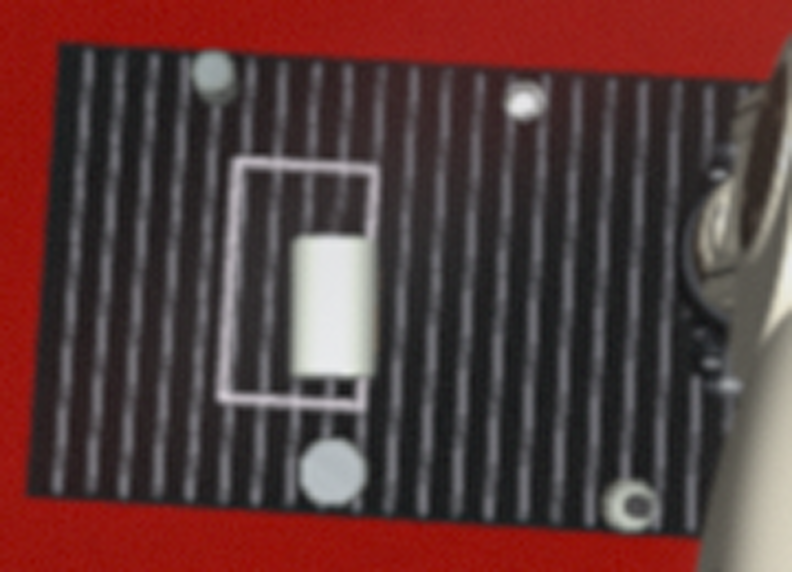

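The bottle now lies over the right part of the outline, at crop (293–377, 236–377), label down, with all bystanders in place. I compute the remainder.

```bash
python3 - <<'E'
from h import *
c=snap('top')
f=lambda u,v,z: ray(c,(180+(u+.5)/4.4-.5,125+(v+.5)/4.4-.5),z)[:2]
im=c['color'].astype(int);w=(im.min(2)>110).astype(np.uint8);w=cv2.morphologyEx(w,cv2.MORPH_OPEN,np.ones((5,5),np.uint8));w[:175]=0;w[217:]=0;w[:,285:]=0
n,l,s,ce=cv2.connectedComponentsWithStats(w);i=1+s[1:,4].argmax();p=np.argwhere(l==i)[:,::-1].astype(np.float32);r=cv2.minAreaRect(p)
_,_,V=np.linalg.svd(p-p.mean(0),full_matrices=False);print(r,V[0],p.mean(0))
M=ray(c,p.mean(0),.036)[:2];M2=f(333,306.5,.028)
e=ray(c,p.mean(0)+V[0]*10,.036)[:2]-M;e*=np.sign(e[0]);A=np.arctan2(e[1],e[0])
a=-.0893;B=np.array([.5493,.1038])
for m in(M,M2):
    d=m+.009*np.array([np.cos(A),np.sin(A)])-B
    print(m,A-a,d@[np.cos(a),np.sin(a)],d@[-np.sin(a),np.cos(a)])
print(monitor.get_obs()['eef_pos'])
E
```

```text
((255.0, 194.0), (32.0, 18.0), 90.0) [-0.02361085  0.9997212 ] [255.14522 194.33994]
[0.53240239 0.08334537] 0.03862574249364894 -0.006012823094891799 -0.021532531673453686
[0.53318621 0.08310223] 0.03862574249364894 -0.0052104437359354935 -0.021704797506621173
[ 0.53312209 -0.11692309  0.07191134]
```

{"fn": "move_arm", "kwargs": {"moves": [[[0, 0.05, 0, 0, 30], [0, 0.1, 0, 0, 30], [0, 0.15, 0, 0, 30], [0, 0.188, -0.01, 0, 30], [0, 0.188, -0.03, 0, 30]]]}}

```text
clock: 16.85
eef_pos: [0.5339, 0.0773, 0.0428]
tool_rot: [0.732, 0.682, 0.001, 0.0]
ft_force: [0.8, -0.8, 0.0]
grip_width: 0.0253
grasp_force: 0.0
```

{"fn": "move_arm", "kwargs": {"moves": [[[0, 0, -0.015, 0, 30], [0, 0, -0.022, 0, 30], [0, 0, -0.026, 0, 30], [0, 0, -0.028, 0, 30], [0, 0, -0.029, 0, 30]]]}}

```text
clock: 17.48
eef_pos: [0.5341, 0.0725, 0.0142]
tool_rot: [0.734, 0.679, 0.0, 0.0]
ft_force: [-0.7, -1.3, 2.4]
grip_width: 0.0254
grasp_force: 1.1
```

{"fn": "move_arm", "kwargs": {"moves": [[[0, 0, -0.001, 0, 30], [0, 0.004, -0.002, 0, 30], [0.001, 0.01, -0.002, 0, 30], [0.001, 0.018, -0.002, 0, 30], [0.001, 0.024, -0.002, 0, 30]]]}}

```text
clock: 18.1
eef_pos: [0.5354, 0.0974, 0.0142]
tool_rot: [0.734, 0.679, 0.001, 0.0]
ft_force: [-3.0, -1.0, 12.0]
grip_width: 0.0255
grasp_force: 5.8
```

{"fn": "move_arm", "kwargs": {"moves": [[[0, 0.006, 0, 0, 30], [0, 0.011, 0, 0, 30], [0, 0.013, 0, 0, 30], [0, 0.013, 0, 0, 30], [0, 0.013, 0, 0, 30]]]}}

```text
clock: 18.73
eef_pos: [0.5361, 0.1105, 0.0141]
tool_rot: [0.734, 0.679, 0.002, 0.001]
ft_force: [-2.8, 0.0, 9.8]
grip_width: 0.026
grasp_force: 4.9
```

{"fn": "move_arm", "kwargs": {"moves": [[[0, 0, 0.03, 0, 30], [0, -0.05, 0.05, 0, 30], [0, -0.11, 0.06, 0, 30], [0, -0.17, 0.06, 0, 30], [0, -0.23, 0.06, 0, 30]]]}}

```text
clock: 19.35
eef_pos: [0.5351, -0.1221, 0.0726]
tool_rot: [0.734, 0.679, 0.001, 0.001]
ft_force: [0.1, 0.3, -0.4]
grip_width: 0.0257
grasp_force: 0.0
```

```bash
cat > m.py <<'E'
from h import *
c=snap('top')
im=c['color'].astype(int);w=(im.min(2)>110).astype(np.uint8);w=cv2.morphologyEx(w,cv2.MORPH_OPEN,np.ones((5,5),np.uint8));w[:175]=0;w[217:]=0;w[:,285:]=0
n,l,s,ce=cv2.connectedComponentsWithStats(w);i=1+s[1:,4].argmax();p=np.argwhere(l==i)[:,::-1].astype(np.float32)
_,_,V=np.linalg.svd(p-p.mean(0),full_matrices=False);print(s[i],V[0],p.mean(0))
M=ray(c,p.mean(0),.036)[:2]
e=ray(c,p.mean(0)+V[0]*10,.036)[:2]-M;e*=np.sign(e[0]);A=np.arctan2(e[1],e[0])
a=-.0893;B=np.array([.5493,.1038])
d=M+.009*np.array([np.cos(A),np.sin(A)])-B
print(M,A-a,d@[np.cos(a),np.sin(a)],d@[-np.sin(a),np.cos(a)])
o=monitor.get_obs();print(o['eef_pos'],o['clock'])
E
python3 m.py;python3 m.py
```

```text
[239 178  19  33 587] [-0.0168303  0.9998584] [247.59966 194.092  ]
[0.53360913 0.10288886] 0.04683722514348626 -0.006556962234564661 -0.0018854602245579309
[ 0.53481567 -0.13003767  0.07257701] 19.4
[239 178  19  33 589] [-0.01047018  0.99994516] [247.57047 194.04584]
[0.5337313  0.10296148] 0.0531891496791907 -0.006444610954599716 -0.0017451368017305938
[ 0.53485039 -0.12618259  0.07238338] 19.45
```

The bottle is inside the outline: −2 mm along the rolling direction, −6 mm lengthwise, angle about 0.05 rad, and at rest. The arm is clear.

{"fn": "move_arm", "kwargs": {"moves": [[[0, 0, 0.03, 0, 30], [0, 0, 0.05, 0, 30], [0, 0, 0.05, 0, 30], [0, 0, 0.05, 0, 30]]]}}

```text
clock: 19.95
eef_pos: [0.5342, -0.1197, 0.1211]
tool_rot: [0.734, 0.679, -0.0, -0.0]
ft_force: [1.3, -0.4, -0.7]
grip_width: 0.0256
grasp_force: 0.0
```

```bash
python3 m.py; python3 -c "
from workcell import job
print(job.job_done())"
```

```text
[239 178  19  33 589] [-0.01047018  0.99994516] [247.57047 194.04584]
[0.5337313  0.10296148] 0.0531891496791907 -0.006444610954599716 -0.0017451368017305938
[ 0.53388243 -0.11966322  0.12071622] 20.0
the job is handed in; nothing more can be done
None
```

The bottle was rolled about 112 mm in six strokes and lies at rest inside the outline, measured 2 mm off centre in the rolling direction, 6 mm off lengthwise and about 0.05 rad off parallel; the arm is clear and the job was handed in at about 20 s, with no verdict returned.

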